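Serve a guest soap with spring tongs

ROBOT

A 6-joint arm with a two-finger parallel gripper is mounted at the origin on the work surface. World frame = base frame: x ahead of the robot, y to its left, z up, the work surface at z = 0. Lengths are in m, angles in rad, forces in N, time in s.
With the tool pointing down it reaches from about 0.325 to 0.925 m from the base axis. Payload 3.1 kg.
Tool frame: the origin (TCP) lies at the very end of the fingers, on their centre line; the grasp point (between the pads) lies 19 mm behind it; z points along the fingers, y is the line along which they close (so a half turn about z gives the same grasp; the last joint's range is limited). The gripper opens to 85 mm and grips with 20 to 120 N. Pads are 22 mm wide; open, the fingers measure 114 mm over their backs; the gripper's body (76 mm by 85 mm) begins 54 mm behind the grasp point. The pads swing forward as they close: fully open they stand 13 mm farther back than shut.
Start: joints at [1.237, 0.217, 1.613, -0, 1.311, -0.112], TCP at [0.137, 0.61, 0.231] pointing down, gripper open.
Joint ranges: [-2.75, 2.75], [-0.78, 2.1], [0.31, 2.55], [-1.13, 4.27], [0.13, 2.63], [-2.58, 2.58]. Speed limits (rad/s): [2.79, 2.79, 3.14, 3.14, 3.14, 3.14].

INTERFACE

Orientations are given as a 3x3 rotation matrix whose columns are the frame's x, y, z axes.
In Python, from station import arm gives the robot as it stands.
- The arm moves only by the tool send_rows, never from a script. Its argument "commands" is a list that holds one entry, the list of rows, each a list of 7 numbers: the finger opening in mm, from 0 to 85.4, then the shift along the tool's x, y, z in mm, then the turn, a rotation vector about the tool's x, y, z in rad. A call has exactly 5 rows; each row shifts and turns the commanded pose from where the row before left it, along the tool's axes as they then stand; what a row does not reach is not made up. A row lasts 1/8 s, in which the tool goes at most 62.5 mm and 10.7 degrees, less where a joint would pass 70% of its speed; a pose out of reach is approached as far as the arm can. A call with a gripper value outside its range is refused whole. The fingers move at their own pace and stop on an object; "newtons" is the grip in N (left out, the last holds). Time passes only in rows, so rows that do not move let the fingers close, or fill a call up. It gives the time, the measured TCP pose, the force, the opening and the grip force at its end, in the units of the state.
- arm.get_obs(): the state, without advancing time (a new reading comes with each control period).
- arm.get_image(name): name is "scene" or "top"; returns a dict with "pixels" (420x560x3 uint8, blue, green, red), "z_map" (420x560 float32, m along the optical axis (not along the pixel's ray), 0 where there is no reading), "camera_matrix" (3x3 intrinsics, pixels), "R" (3x3) and "t" (3): a world point X has camera coordinates R X + t. Camera axes: x right, y down, z forward; pixel columns grow to the right and rows downward; lengths in m; the calibration is good to about 2 mm. A picture is of the moment at which its call begins.
- arm.finish_job(): hands the job in; it is judged then, once.
The state is a dict: "time_s": time; "joints": joint angles; "joint_velocities": joint speeds; "effort": joint torques, N m; "eef_pos": TCP position; "ee_rot": TCP orientation; "wrist_force": force on the tool from outside, world axes, zero at the start; "moment": the same for the moment, N m; "opening": finger opening in m; "gripper_force": force on a finger pad.
Only numpy, scipy, OpenCV 4.12 (cv2) and the standard library are available. Lean on these libraries where they do the work, as an engineer would, in place of code of your own. Each camera call takes 0.05 s, during which the arm holds its last target. There are 200 camera calls.

TASK

Pick up the steel tongs, close their jaws on the green guest soap standing on the clear acrylic riser, lift it off and hold it steady over the middle of the white saucer, about a hand's breadth (10 cm) above it, so that it can be offered to the guest. Only the tongs may touch the green soap, never the robot's own fingers; leave the other two soaps, the pump bottles on their glass tray, the small steel tin and the saucer where they are. The job finishes while holding: stop with the soap still gripped in the tongs over the saucer.

Things in the scene. Friction and masses are not known exactly. Their poses are not given: they have to be found in the camera images.
- tongs: Stainless spring tongs, 110 g, lying on edge on the vanity, the two arms opening sideways in the level plane. Origin: on the pivot pin at the rear end, at the underside. x runs forward along the open tongs' centre line to the jaws, y is the closing direction, z up. Arms are strips 24 mm high (z 0 to 24). A loop behind reaches x = -26 mm, the jaws end at x = 191 mm. Centre of mass near x = 82 mm
- tongs_grip (a point): where to squeeze the tongs: centre line, 78 mm ahead of the pivot, 12 mm above the underside. Black silicone sleeves, 22 mm high, line the arms from x = 49 to 107 mm; outside width over them here 44 mm open, about 27 mm with the jaws on a soap. 1 mm of squeeze closes the jaws about 2 mm. A spring pushes each sleeve outward with about 5 N when open, 9 N when on a soap
- tongs_jaw (a point): midway between the jaws on the centre line, 162 mm ahead of the pivot, 12 mm above the underside. Jaws: flat black silicone, 22 mm high, x = 144 to 191 mm; open 69 mm apart inside and 79 mm over the outsides, parallel when closed on a soap. The frame belongs to the -y arm: closing by joint value q turns the centre line q/2 clockwise (from above) in it
- tongs_arm (a joint): closing angle of the tongs in rad: 0 sprung fully open, about 0.22 with the jaws on a soap, 0.38 fully shut
- riser: clear acrylic riser, an upside-down U fixed on the vanity: 90 mm deep (x) by 230 mm wide (y) by 50 mm high, top plate 5 mm thick, a leg at each y end, open in front and behind. Origin: centre of its underside. The three soaps stand on its top in a row along its y axis, 75 mm apart (the middle one at the centre); which soap is where varies
- soap_green: the green guest soap to be served: an upright round puck 34 mm in diameter and 27 mm high with a domed top, about 28 g. Straight sides from 3 to 21 mm height. Origin: centre of its underside
- soap_rose: rose guest soap, same shape, to be left alone
- soap_cream: cream guest soap, same shape, to be left alone
- dish: white ceramic saucer, 100 mm in diameter and 18 mm high at the rim, loose on the vanity. Origin: centre of its underside
- tin: small round steel pill tin, 46 mm in diameter, 19 mm high, loose on the vanity, to be left alone. Origin: centre of its underside
- tray: round glass tray, 190 mm in diameter, 6 mm thick with a rim to 12 mm, fixed on the vanity. Origin: centre of its underside. It carries the three pump bottles
- bottle0: amber pump bottle, 52 mm in diameter, 155 mm high, loose on the tray, to be left alone. Origin: centre of its underside
- bottle1: white pump bottle, 52 mm in diameter, 142 mm high, loose on the tray, to be left alone. Origin: centre of its underside
- bottle2: green glass pump bottle, 52 mm in diameter, 149 mm high, loose on the tray, to be left alone. Origin: centre of its underside
Mind the look-alikes: they are no part of the job. What is shaped like the riser but yellow is not meant.

How it is judged:
By the outcome, as a careful person would: the job done as asked, in the order asked, and still so for the second after the job is handed in, while the arm keeps its last pose, push and grip.
It also fails if it takes over 42 s, if anything falls off the work surface, if the arm or the gripper's body presses on something with over 40 N, if the wrist force passes 120 N, or if a joint passes its speed limit or range.

## Working session

There is one attempt and no reset: what is moved stays moved. The work goes in short steps, Python scripts to look and compute and a tool call to move; the robot and the scene stay as the last step left them, time stands still between calls to the robot, and variables do not carry over. Pictures are saved under pics/ and viewed, at most 10 in all, crops included, and the job is handed in when it is done.

Besides the shell and the picture viewer there is one more tool, called after ">>>" as name(argument=value, ...), one argument or row to a line, values as JSON. send_rows: Moves the arm, as the interface text tells. Its arguments: {"type":"object","properties":{"commands":{"type":"array"},"newtons":{"type":"number"}},"required":["commands"]}

```bash
ls; mkdir -p pics; cat > h.py <<'E'
import numpy as np, cv2
from station import arm
def grab(n,f):
    d=arm.get_image(n); cv2.imwrite(f'pics/{f}.png',d['pixels']); np.savez(f'{f}.npz',**d); return d
def w(d,u,v,z=None):
    """world point of pixel: from depth, or on plane z"""
    K,R,t=d['camera_matrix'],d['R'],d['t']
    r=np.linalg.inv(K)@[u,v,1]
    if z is None: return R.T@(r*np.median(d['z_map'][v-1:v+2,u-1:u+2])-t)
    c=-R.T@t; q=R.T@r; return c+q*(z-c[2])/q[2]
def p(d,X):
    q=d['camera_matrix']@(d['R']@np.array(X)+d['t']); return q[:2]/q[2]
E
python3 - <<'E'
from h import *
np.set_printoptions(precision=3,suppress=True)
for n in('scene','top'):
    d=grab(n,n+'0'); print(n,-d['R'].T@d['t'])
o=arm.get_obs();print(o)
E
```

```text
pics
scene [ 1.041 -0.585  0.704]
top [0.469 0.115 1.404]
{'time_s': 0.1, 'joints': array([ 1.237,  0.218,  1.615, -0.   ,  1.311, -0.112]), 'joint_velocities': array([ 0.002, -0.004, -0.002, -0.001, -0.001, -0.001]), 'effort': array([ -0.001, -39.808, -30.497,  -0.   ,   0.004,   0.   ]), 'eef_pos': array([0.137, 0.609, 0.23 ]), 'ee_rot': array([[-0.975,  0.22 , -0.001],
       [ 0.22 ,  0.975, -0.002],
       [ 0.   , -0.002, -1.   ]]), 'wrist_force': array([-0.164, -0.408,  0.061]), 'moment': array([0.052, 0.066, 0.032]), 'gripper_force': 0.0, 'opening': 0.08499549537358442}
```

View pics/top0.png

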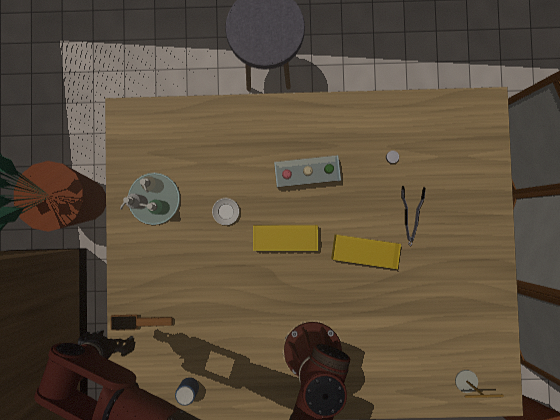

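View pics/scene0.png

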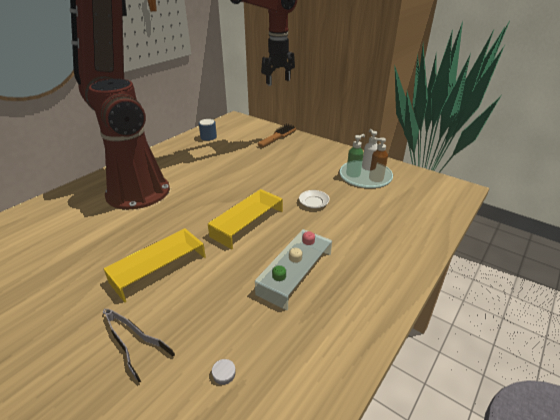

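Top view: the clear riser is at (308,172), carrying rose (287,174), cream (308,170) and green (329,169) soaps. The tongs have their pivot near (410,240) and jaws near (405,190) and (423,190). The saucer is at (226,211), the tin at (392,157) and the tray at (153,198).

Look-alikes: the yellow boxes at (287,238) and (367,252) are not the riser. The other green item is the pump bottle at (152,207). The brush at (140,322) and the stick at (478,390) are not the tongs. Next, one close crop to check.

```bash
python3 - <<'E'
from h import *
np.set_printoptions(precision=4,suppress=True)
a=cv2.imread('pics/top0.png')[145:255,270:435]
cv2.imwrite('pics/crop1.png',cv2.resize(a,None,fx=4.8,fy=4.8,interpolation=cv2.INTER_CUBIC))
d=dict(np.load('top0.npz'))
for n,u,v in [('green',329,169),('cream',308,170),('rose',287,174),('tin',392,157),('dish',226,211),('y1',287,238),('y2',367,252),('rl',278,175),('pivot',410,240)]:
    print(n,w(d,u,v))
print(w(d,329,169,.075),w(d,308,170,.075),w(d,287,174,.075), w(d,226,211,.01))
im=d['pixels'].astype(int);b,g,r=im[...,0],im[...,1],im[...,2]
m=(g>r+30)&(g>b+30); m[:, :300]=0;m[:, 360:]=0; ys,xs=np.nonzero(m);print('greenpx',xs.mean(),ys.mean(),len(xs),w(d,xs.mean(),ys.mean(),.07))
E
```

```text
green [ 0.6479 -0.0699  0.0763]
cream [0.6463 0.0034 0.0768]
rose [0.6346 0.0769 0.0741]
tin [ 0.6935 -0.3082  0.018 ]
dish [0.513  0.3027 0.0021]
y1 [0.4104 0.0823 0.0499]
y2 [ 0.3542 -0.1981  0.0508]
rl [0.6351 0.1083 0.0484]
pivot [ 0.3906 -0.3625  0.0165]
[ 0.6481 -0.07    0.075 ] [0.6466 0.0033 0.075 ] [0.6345 0.077  0.075 ] [0.5128 0.3016 0.01  ]
greenpx 327.6 167.5 10 [ 0.6542 -0.066   0.07  ]
```

View pics/crop1.png

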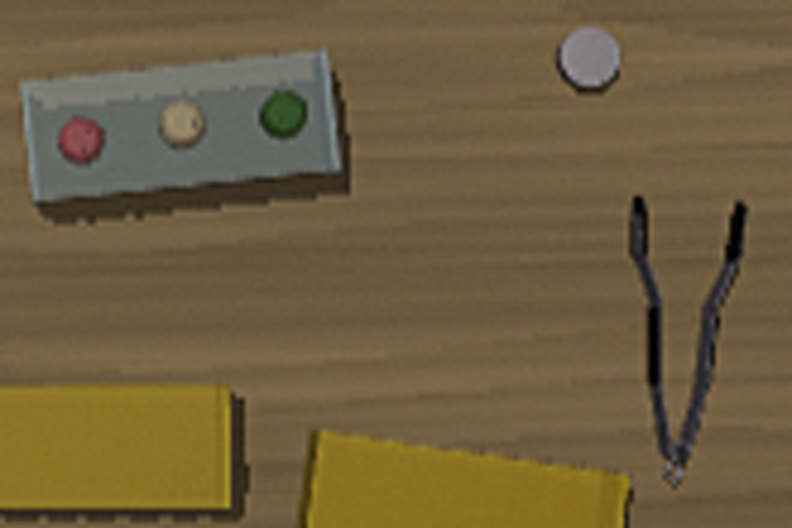

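Green soap at crop (284,113), that is (329.2,168.5); it is the right-hand one on the clear riser. Tongs in the crop: pivot (674,458), jaw ends (639,198) and (740,205), loop end (674,485).

```bash
python3 - <<'E'
from h import *
np.set_printoptions(precision=4,suppress=True)
d=dict(np.load('top0.npz')); c=lambda x,y,z:w(d,270+x/4.8-.4,145+y/4.8-.4,z)
pv=c(674,458,.024);a=c(639,198,.024);b=c(740,205,.024);l=c(674,485,.02)
m=(a+b)/2; print(pv,a,b,l,m-pv,np.linalg.norm(m-pv),np.linalg.norm(a-b))
m2=m-l; yaw=np.arctan2(m2[1],m2[0]); print('yaw',np.degrees(yaw), np.linalg.norm(m2))
f=np.r_[np.cos(yaw),np.sin(yaw)]; g=m[:2]-113*f/1000;print('grip',g, 'alt',l[:2]+.104*f)
# scene check: soap & grip
e=dict(np.load('scene0.npz'))
print('grip in scene px',p(e,[*g,.024]),'soap scene',p(e,[*c(284,113,.075)[:2],.077]),c(284,113,.075))
im=d['pixels'].astype(int); 
# silhouettes of tong pixels by height
vv,uu=np.mgrid[180:250,395:432]
K,R,t=d['camera_matrix'],d['R'],d['t']
P=(np.c_[uu.ravel(),vv.ravel(),np.ones(uu.size)]@np.linalg.inv(K).T)*d['z_map'][180:250,395:432].reshape(-1,1)
W=(P-t)@R; s=W[W[:,2]>.012]; s=s[s[:,1]<-.32]; print(len(s),s.min(0),s.max(0))
q=(s[:,:2]-g)@np.array([[f[0],-f[1]],[f[1],f[0]]]); 
for x0 in range(-105,115,15):
    k=q[(q[:,0]*1e3>=x0)&(q[:,0]*1e3<x0+15),1]
    if len(k):print(x0,k.min(),k.max(),(k[k>np.median(k)].mean()+k[k<np.median(k)].mean())/2)
for n in range(0): pass
for z,u,v in [(.012,226,211)]:print(w(d,u,v,z))
wh=d['pixels'][190:235,205:250].min(2)>150; y,x=np.nonzero(wh); print('dish px',205+(x.min()+x.max())/2,190+(y.min()+y.max())/2,x.ptp() if 0 else x.max()-x.min(),y.max()-y.min())
E
```

```text
[ 0.391 -0.36   0.024] [ 0.5867 -0.3412  0.024 ] [ 0.5795 -0.4167  0.024 ] [ 0.3706 -0.3606  0.02  ] [ 0.1921 -0.0189  0.    ] 0.19305215131432943 0.0758476488448677
yaw -4.9300088733647325 0.21337645540174302
grip [ 0.4705 -0.3692] alt [ 0.4742 -0.3695]
grip in scene px [125.6891 329.2684] soap scene [278.4127 267.6963] [ 0.6511 -0.0693  0.075 ]
213 [ 0.376  -0.422   0.0123] [ 0.5865 -0.34    0.0306]
-105 -0.005289479083502699 0.0071124432440607555 0.0009114820802790281
-90 -0.010034350802629875 0.005744614955170127 -0.0013590927945722755
-75 -0.01298968645127002 0.0078042674180436155 -0.0012968852385128317
-60 -0.01621473177683881 0.012460308433242816 -0.0028377607732529824
-45 -0.0186761000691616 0.015467328123412491 -0.0019381382127992017
-30 -0.02218181578727623 0.01962579326690188 -0.0003216351986570238
-15 -0.024480350791073472 0.0197116727213761 -0.0019109423681236103
0 -0.023644792640138197 0.019742753292938092 -0.0018957996561183802
15 -0.02508037177025103 0.02230037995379707 -0.0012293682527731407
30 -0.02891227865762759 0.02210738663665515 0.0002069528176441883
45 -0.03501777488799201 0.027469416942001633 0.0004774282298084867
60 -0.03982212669454179 0.034646275009800144 -0.002645473096024333
75 -0.04169552309490969 0.03633337197606989 -0.002689326713214018
90 -0.044389012404821834 0.03730014441683038 -0.008154851288017434
105 -0.04129643803254098 0.03702148929182282 -0.002250578082700471
[0.5127 0.3014 0.012 ]
dish px 228.5 212.0 19 14
```

>>> send_rows(
  commands=[
    [[85,0,0,0,0,0,-0.134],[85,-39,-47.8,0,0,0,0],[85,-39,-47.8,0,0,0,0],[85,-39,-47.8,0,0,0,0],[85,-39,-47.8,0,0,0,0]],
  ],
  newtons=25,
)

```text
time_s: 0.72
eef_pos: [0.2766, 0.4037, 0.2308]
ee_rot: [[-0.996, 0.087, -0.0], [0.087, 0.996, -0.001], [0.0, -0.001, -1.0]]
wrist_force: [1.2, 0.7, 0.4]
opening: 0.0849
gripper_force: 0.0
```

>>> send_rows(
  commands=[
    [[85,-39,-47.8,0,0,0,0],[85,-39,-47.8,0,0,0,0],[85,-39,-47.8,0,0,0,0],[85,-39,-47.8,0,0,0,0],[85,-39,-47.8,0,0,0,0]],
  ],
)

```text
time_s: 1.35
eef_pos: [0.4499, 0.1486, 0.2311]
ee_rot: [[-0.996, 0.088, 0.0], [0.088, 0.996, 0.0], [-0.0, 0.0, -1.0]]
wrist_force: [0.5, 0.6, -0.6]
opening: 0.0854
gripper_force: 0.0
```

>>> send_rows(
  commands=[
    [[85,-6.6,-51.7,10,0,0,0],[85,-6.6,-51.7,10,0,0,0],[85,-6.6,-51.7,10,0,0,0],[85,-6.6,-51.7,10,0,0,0],[85,-6.6,-51.7,10,0,0,0]],
  ],
)

```text
time_s: 1.98
eef_pos: [0.4591, -0.1116, 0.1807]
ee_rot: [[-0.996, 0.088, -0.0], [0.088, 0.996, 0.0], [0.0, 0.0, -1.0]]
wrist_force: [-0.5, 0.4, -0.5]
opening: 0.0852
gripper_force: 0.0
```

>>> send_rows(
  commands=[
    [[85,-6.6,-51.7,10,0,0,0],[85,-6.6,-51.7,10,0,0,0],[85,-6.6,-51.7,10,0,0,0],[85,-6.6,-51.7,10,0,0,0],[85,-6.6,-51.7,10,0,0,0]],
  ],
)

```text
time_s: 2.6
eef_pos: [0.4694, -0.3718, 0.1304]
ee_rot: [[-0.996, 0.088, -0.0], [0.088, 0.996, 0.001], [0.001, 0.001, -1.0]]
wrist_force: [1.0, 0.2, -0.9]
opening: 0.0848
gripper_force: 0.0
```

>>> send_rows(
  commands=[
    [[85,-1,0,30,0,0,0],[85,0,0,30,0,0,0],[85,0,0,20,0,0,0],[85,0,0,15,0,0,0],[85,0,0,0,0,0,0]],
  ],
)

```text
time_s: 3.22
eef_pos: [0.4702, -0.3696, 0.0351]
ee_rot: [[-0.996, 0.087, -0.002], [0.087, 0.996, 0.002], [0.002, 0.002, -1.0]]
wrist_force: [0.1, 0.3, -0.1]
opening: 0.0849
gripper_force: 0.0
```

```bash
python3 - <<'E'
from h import *
d=grab('scene','s1'); g=d['pixels']
cv2.imwrite('pics/s1c.png',cv2.resize(g[250:400,40:240],None,fx=4,fy=4,interpolation=cv2.INTER_CUBIC))
print(p(d,[.4705,-.371,.024]),arm.get_obs()['eef_pos'])
E
```

```text
[124.95223905 329.82555836] [ 0.47093975 -0.37033086  0.03626203]
```

View pics/s1c.png

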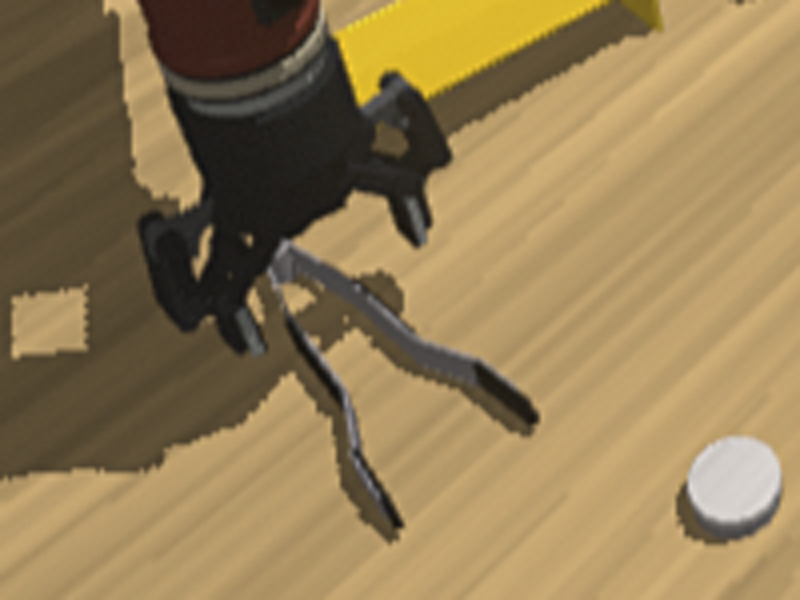

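The open fingers, at (250,345) and (415,235), straddle the sleeves evenly. Next I descend and squeeze lightly.

>>> send_rows(
  commands=[
    [[85,0,0,15,0,0,0],[85,0,0,10,0,0,0],[75,0,0,8,0,0,0],[60,0,0,0,0,0,0],[50,0,0,0,0,0,0]],
  ],
)

```text
time_s: 3.9
eef_pos: [0.4709, -0.3707, 0.0034]
ee_rot: [[-0.996, 0.088, 0.0], [0.088, 0.996, -0.0], [-0.0, -0.0, -1.0]]
wrist_force: [-0.3, -0.1, -0.1]
opening: 0.0499
gripper_force: 0.0
```

>>> send_rows(
  commands=[
    [[44,0,0,0,0,0,0],[40,0,0,0,0,0,0],[38,0,0,0,0,0,0],[37,0,0,0,0,0,0],[37,0,0,0,0,0,0]],
  ],
)

```text
time_s: 4.53
eef_pos: [0.4718, -0.3714, 0.0047]
ee_rot: [[-0.996, 0.088, 0.002], [0.088, 0.996, -0.002], [-0.002, -0.002, -1.0]]
wrist_force: [-0.7, 0.8, 5.5]
opening: 0.0371
gripper_force: 7.8
```

>>> send_rows(
  commands=[
    [[37,0,0,-5,0,0,0],[37,0,0,-10,0,0,0],[37,0,0,-20,0,0,0],[37,0,0,-25,0,0,0],[37,0,0,-25,0,0,0]],
  ],
)

```text
time_s: 5.15
eef_pos: [0.4709, -0.3706, 0.0902]
ee_rot: [[-0.996, 0.088, 0.001], [0.088, 0.996, -0.001], [-0.001, -0.001, -1.0]]
wrist_force: [0.3, 0.3, -1.8]
opening: 0.0373
gripper_force: 6.0
```

>>> send_rows(
  commands=[
    [[37,0,0,-20,0,0,0],[37,0,0,-10,0,0,0],[37,0,0,0,0,0,0],[37,0,0,0,0,0,0],[37,0,0,0,0,0,0]],
  ],
)

```text
time_s: 5.78
eef_pos: [0.4701, -0.3698, 0.1169]
ee_rot: [[-0.996, 0.088, -0.002], [0.088, 0.996, 0.002], [0.002, 0.002, -1.0]]
wrist_force: [-0.6, 0.4, -1.3]
opening: 0.0371
gripper_force: 6.0
```

```bash
python3 - <<'E'
from h import *
o=arm.get_obs();print(o['eef_pos'],o['wrist_force'],o['moment'])
d=grab('scene','s2'); e=grab('top','t2')
a=cv2.resize(d['pixels'][210:380,20:210],(450,403),interpolation=cv2.INTER_CUBIC)
b=cv2.resize(e['pixels'][165:285,375:477],(342,403),interpolation=cv2.INTER_CUBIC)
cv2.imwrite('pics/c2.png',np.hstack([a,b]))
E
```

```text
[ 0.47008137 -0.36979911  0.11690525] [-0.61171312  0.40989786 -1.34087603] [-0.02095101  0.04613494  0.02227595]
```

View pics/c2.png

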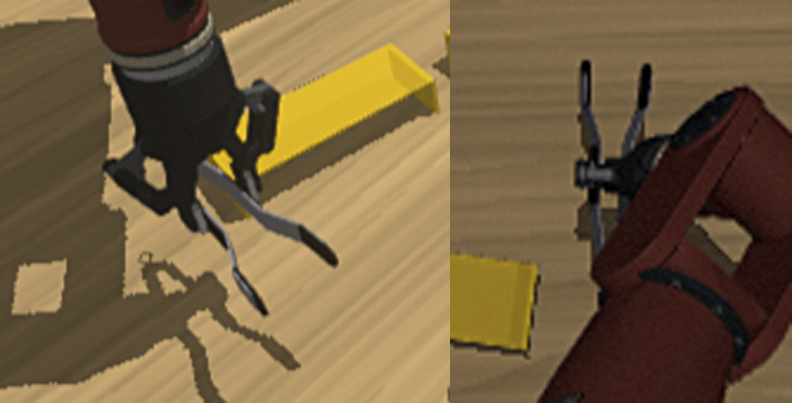

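Tongs lifted and about level. The jaw ends in the right-hand panel are at (585,62) and (646,67). I measure the jaws from depth.

```bash
cat >> h.py <<'E'
def cloud(d):
    vv,uu=np.mgrid[0:420,0:560]
    P=(np.c_[uu.ravel(),vv.ravel(),np.ones(uu.size)]@np.linalg.inv(d['camera_matrix']).T)*d['z_map'].reshape(-1,1)
    return ((P-d['t'])@d['R'])[d['z_map'].ravel()>0]
def jaws(ds,o):
    """tool-frame view of tongs ahead of fingers: forward, left offset, height above TCP (mm)"""
    T,R=o['eef_pos'],o['ee_rot']
    for d in ds:
        q=(cloud(d)-T)@R*1e3; f,l,h=-q[:,0],q[:,1],-q[:,2]
        k=(f>25)&(f<125)&(abs(l)<48)&(h>-15)&(h<40); f,l,h=f[k],l[k],h[k]
        for a in range(25,125,15):
            s=(f>=a)&(f<a+15)
            for m in (s&(l>0),s&(l<=0)):
                if m.sum()>1: print(a,m.sum(),'l %.1f..%.1f h %.1f..%.1f med %.1f'%(l[m].min(),l[m].max(),h[m].min(),h[m].max(),np.median(h[m])))
        print('fmax',f[l>0].max(),f[l<=0].max())
E
python3 - <<'E'
from h import *
o=arm.get_obs(); jaws([dict(np.load(f+'.npz')) for f in('t2','s2')],o)
e=dict(np.load('t2.npz'))
for x,y in((585,62),(646,67)):
    X=w(e,375+(x-450)/3.353-.4,165+y/3.36-.4,.136); print(X,(X-o['eef_pos'])@o['ee_rot']*1e3)
E
```

```text
25 13 l 14.3..19.6 h -5.3..17.3 med 8.3
25 14 l -16.7..-12.5 h -3.8..17.6 med 6.7
40 18 l 16.8..25.2 h -5.4..20.0 med 8.6
40 15 l -22.4..-16.1 h -5.2..19.2 med 5.4
55 15 l 23.9..31.8 h -7.9..19.1 med 8.6
55 15 l -26.5..-21.5 h -10.2..21.6 med 7.8
70 15 l 29.2..33.1 h -5.9..21.3 med 9.5
70 18 l -33.1..-25.6 h -1.4..21.4 med 10.8
85 18 l 27.7..34.2 h -5.6..21.6 med 11.2
85 16 l -30.8..-24.8 h -6.5..23.0 med 12.5
100 12 l 28.6..33.0 h -0.8..19.7 med 8.9
100 13 l -31.9..-27.5 h 2.5..19.9 med 8.8
fmax 114.8469401189873 114.57835634135648
25 43 l 16.2..20.9 h -6.5..19.5 med 11.1
25 29 l -17.5..-12.2 h -4.0..19.3 med 12.7
40 55 l 17.9..24.6 h -7.9..18.8 med 7.3
40 15 l -20.2..-14.4 h -3.4..19.4 med 16.9
55 53 l 23.3..29.3 h -7.3..17.8 med 7.6
55 12 l -26.0..-19.9 h -1.4..18.3 med 16.3
70 41 l 28.1..33.7 h -2.7..19.7 med 12.8
70 30 l -29.8..-24.9 h -4.7..18.3 med 15.0
85 39 l 29.1..34.2 h -4.3..18.5 med 13.2
85 33 l -30.5..-26.0 h -3.4..18.2 med 15.4
100 43 l 30.0..34.4 h -4.8..17.6 med 10.8
100 36 l -31.2..-26.9 h -4.0..17.9 med 11.7
115 5 l 30.9..33.8 h 3.9..11.2 med 6.9
115 6 l -29.9..-27.6 h 3.0..10.4 med 7.1
fmax 116.73978644510719 116.45563082035838
[ 0.58542356 -0.3446016   0.136     ] [-112.39445583   35.45668865  -18.84631378]
[ 0.57888519 -0.40452837  0.136     ] [-111.13558491  -24.81252881  -18.91379096]
```

>>> send_rows(
  commands=[
    [[37,-4,18,0,0,0,0],[37,-8,36,0,0,0,0],[37,-8,38,0,0,0,0],[37,-8,38,0,0,0,0],[37,-8,38,0,0,0,0]],
  ],
)

```text
time_s: 6.5
eef_pos: [0.5216, -0.2038, 0.1182]
ee_rot: [[-0.996, 0.087, -0.0], [0.087, 0.996, 0.001], [0.0, 0.001, -1.0]]
wrist_force: [0.3, -0.0, -1.7]
opening: 0.0366
gripper_force: 6.0
```

>>> send_rows(
  commands=[
    [[37,-8,38,0,0,0,0],[37,-8,38,0,0,0,0],[37,-8,38,0,0,0,0],[37,-6,24,0,0,0,0],[37,-2,8,0,0,0,0]],
  ],
)

```text
time_s: 7.12
eef_pos: [0.566, -0.0613, 0.1182]
ee_rot: [[-0.996, 0.085, -0.0], [0.085, 0.996, 0.0], [0.0, 0.0, -1.0]]
wrist_force: [0.7, -0.2, -0.6]
opening: 0.0372
gripper_force: 6.0
```

```bash
python3 - <<'E'
from h import *
np.set_printoptions(precision=4,suppress=True)
d=grab('scene','s3'); e=grab('top','t3'); o=arm.get_obs(); print(o['eef_pos'],o['gripper_force'])
for n,x in(('s',dict(np.load('scene0.npz'))),('t',dict(np.load('top0.npz')))):
    W=cloud(x); k=(W[:,2]>.058)&(W[:,2]<.08)&(abs(W[:,0]-.65)<.03)&(abs(W[:,1]+.07)<.03); q=W[k]
    print(n,k.sum(),q.min(0),q.max(0),q.mean(0))
    k=(abs(W[:,0]-.65)<.025)&(abs(W[:,1]+.035)<.012); print('riser top',np.median(W[k,2]))
jaws([e],o)
a=cv2.resize(d['pixels'][190:310,210:340],(434,400),interpolation=cv2.INTER_CUBIC)
b=cv2.resize(e['pixels'][130:230,280:370],(360,400),interpolation=cv2.INTER_CUBIC)
cv2.imwrite('pics/c3.png',np.hstack([a,b]))
E
```

```text
[ 0.5659 -0.0626  0.1182] 5.999890118837357
s 165 [ 0.6365 -0.0879  0.0589] [ 0.6686 -0.0562  0.0779] [ 0.6554 -0.0744  0.0712]
riser top 0.049157574207037674
t 76 [ 0.6338 -0.0847  0.0593] [ 0.6664 -0.0538  0.0797] [ 0.6495 -0.0687  0.0729]
riser top 0.04884427513895874
55 4 l 27.6..30.0 h -3.1..13.3 med 5.0
70 9 l 30.4..33.3 h 1.0..18.2 med 7.4
85 9 l 31.5..33.7 h 0.2..20.5 med 13.5
85 10 l -31.4..-25.5 h 4.0..20.4 med 16.3
100 5 l 32.2..34.1 h 5.1..19.6 med 16.7
100 6 l -27.8..-26.8 h -3.1..20.0 med 14.8
fmax 113.02753116582198 113.01699715491745
```

View pics/c3.png

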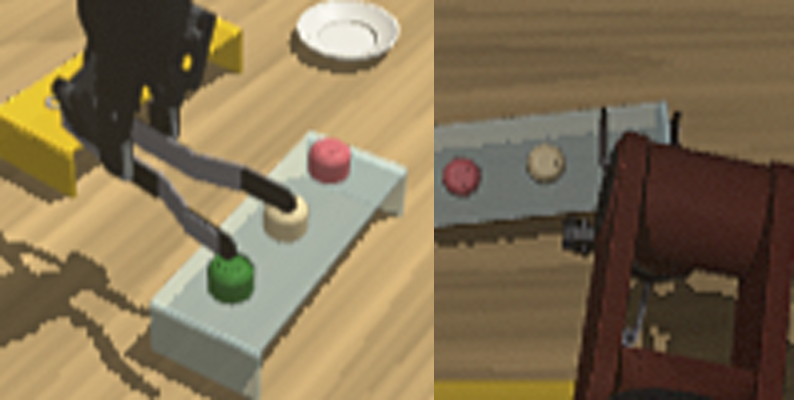

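The jaws straddle the green soap in y and are 58 mm above working height. I shift 2.5 mm right and go straight down.

>>> send_rows(
  commands=[
    [[37,0,-2.5,8,0,0,0],[37,0,0,14,0,0,0],[37,0,0,14,0,0,0],[37,0,0,10,0,0,0],[37,0,0,5,0,0,0]],
  ],
)

```text
time_s: 7.85
eef_pos: [0.565, -0.0662, 0.0659]
ee_rot: [[-0.996, 0.088, -0.002], [0.088, 0.996, 0.0], [0.002, 0.0, -1.0]]
wrist_force: [-0.5, -0.5, -0.5]
opening: 0.0372
gripper_force: 6.0
```

>>> send_rows(
  commands=[
    [[37,0,0,5,0,0,0],[37,0,0,2,0,0,0],[37,0,0,0,0,0,0],[37,0,0,0,0,0,0],[37,0,0,0,0,0,0]],
  ],
)

```text
time_s: 8.48
eef_pos: [0.5661, -0.0662, 0.0607]
ee_rot: [[-0.996, 0.088, 0.001], [0.088, 0.996, -0.0], [-0.001, -0.0, -1.0]]
wrist_force: [-0.9, 0.6, -1.0]
opening: 0.0369
gripper_force: 6.0
```

```bash
python3 - <<'E'
from h import *
np.set_printoptions(precision=4,suppress=True)
d=grab('scene','s4'); o=arm.get_obs(); print(o['eef_pos'],o['gripper_force'],o['wrist_force'])
cv2.imwrite('pics/c4.png',cv2.resize(d['pixels'][205:315,215:345],(709,600),interpolation=cv2.INTER_CUBIC))
E
```

```text
[ 0.5661 -0.0662  0.0606] 5.991518273949623 [ 0.3504 -0.7033 -1.6888]
```

View pics/c4.png

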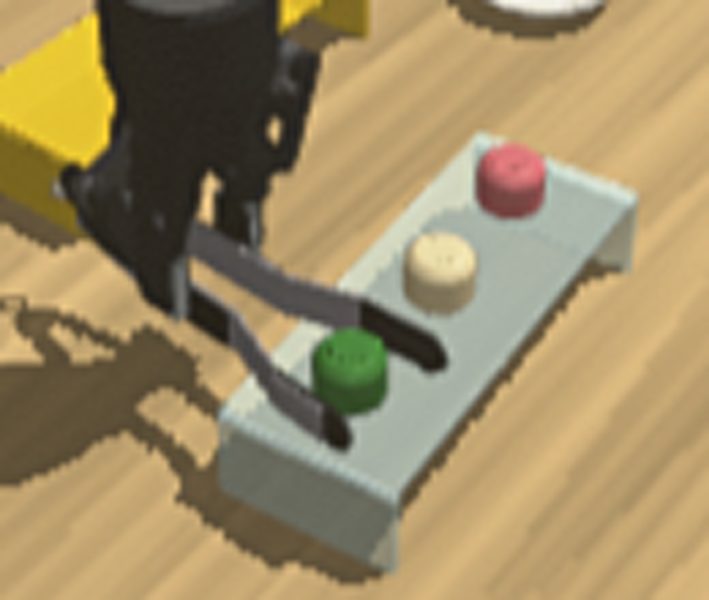

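The soap at (350,370) sits between the jaws, whose ends are at (440,355) and (345,435). Now I close.

>>> send_rows(
  commands=[
    [[34,0,0,0,0,0,0],[31,0,0,0,0,0,0],[29,0,0,0,0,0,0],[27,0,0,0,0,0,0],[25,0,0,0,0,0,0]],
  ],
  newtons=30,
)

```text
time_s: 9.15
eef_pos: [0.5658, -0.0662, 0.0603]
ee_rot: [[-0.996, 0.088, -0.0], [0.088, 0.996, -0.0], [0.0, -0.0, -1.0]]
wrist_force: [-0.7, -0.3, -1.4]
opening: 0.0264
gripper_force: 29.5
```

>>> send_rows(
  commands=[
    [[22,0,0,0,0,0,0],[20,0,0,0,0,0,0],[20,0,0,0,0,0,0],[20,0,0,0,0,0,0],[20,0,0,0,0,0,0]],
  ],
)

```text
time_s: 9.78
eef_pos: [0.5658, -0.0662, 0.0603]
ee_rot: [[-0.996, 0.088, -0.0], [0.088, 0.996, -0.0], [0.0, -0.0, -1.0]]
wrist_force: [-0.3, 0.4, -0.7]
opening: 0.0266
gripper_force: 29.5
```

```bash
python3 - <<'E'
from h import *
np.set_printoptions(precision=4,suppress=True)
d=grab('scene','s5'); o=arm.get_obs(); print(o['eef_pos'],o['gripper_force'],o['wrist_force'],o['opening'])
cv2.imwrite('pics/c5.png',cv2.resize(d['pixels'][205:315,215:345],(709,600),interpolation=cv2.INTER_CUBIC))
E
```

```text
[ 0.5658 -0.0662  0.0603] 29.519440659787506 [ 0.1221  0.3197 -1.6309] 0.026725275612409064
```

View pics/c5.png

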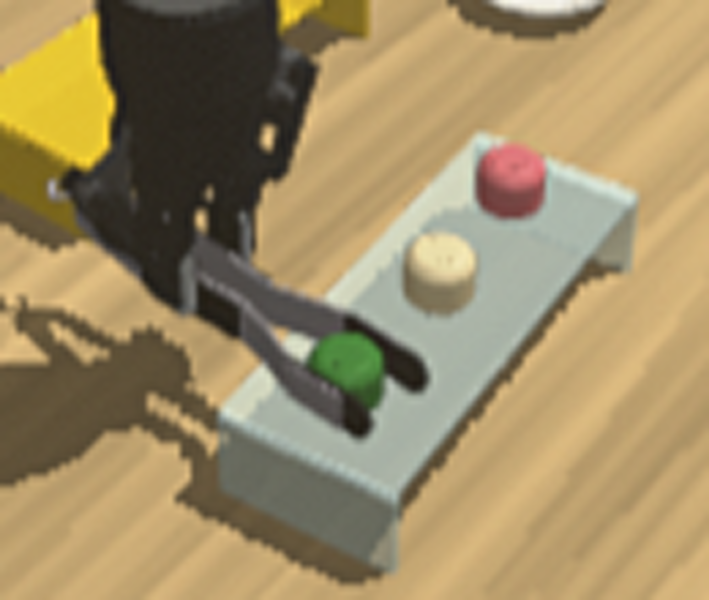

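Opening 26.7 mm at 29.5 N, so the jaws are on the soap at (347,370). Lift slowly.

>>> send_rows(
  commands=[
    [[20,0,0,-3,0,0,0],[20,0,0,-7,0,0,0],[20,0,0,-12,0,0,0],[20,0,0,-16,0,0,0],[20,0,0,-16,0,0,0]],
  ],
)

```text
time_s: 10.45
eef_pos: [0.5663, -0.0663, 0.116]
ee_rot: [[-0.996, 0.088, 0.001], [0.088, 0.996, -0.0], [-0.001, -0.0, -1.0]]
wrist_force: [-0.5, -0.8, -1.0]
opening: 0.0267
gripper_force: 29.5
```

>>> send_rows(
  commands=[
    [[20,0,0,-8,0,0,0],[20,0,0,-3,0,0,0],[20,0,0,0,0,0,0],[20,0,0,0,0,0,0],[20,0,0,0,0,0,0]],
  ],
)

```text
time_s: 11.08
eef_pos: [0.5654, -0.066, 0.1246]
ee_rot: [[-0.996, 0.088, -0.001], [0.088, 0.996, 0.0], [0.001, 0.0, -1.0]]
wrist_force: [-0.7, 0.2, -2.0]
opening: 0.0268
gripper_force: 29.6
```

```bash
cat >> h.py <<'E'
def green(d,lo=.10):
    im=d['pixels'].astype(int);m=(im[...,1]>im[...,2]+25)&(im[...,1]>im[...,0]+25)&(d['z_map']>0)
    vv,uu=np.nonzero(m); r=np.c_[uu,vv,np.ones(len(uu))]@np.linalg.inv(d['camera_matrix']).T*d['z_map'][m][:,None]
    W=(r-d['t'])@d['R']; o=arm.get_obs()
    q=(W-o['eef_pos'])@o['ee_rot']; W=W[(abs(q[:,0]+.085)<.03)&(abs(q[:,1])<.03)&(abs(q[:,2])<.05)]
    print('green',len(W),W.min(0),W.max(0),(W.min(0)+W.max(0))/2)
E
python3 - <<'E'
from h import *
np.set_printoptions(precision=4,suppress=True)
d=grab('scene','s6'); o=arm.get_obs(); print(o['eef_pos'],o['gripper_force'],o['wrist_force'],o['opening'])
green(d)
for f in('scene0','top0'):
    W=cloud(dict(np.load(f+'.npz'))); k=(W[:,2]>.008)&(W[:,2]<.03)&(abs(W[:,0]-.513)<.07)&(abs(W[:,1]-.302)<.07); q=W[k]; print(f,q.min(0),q.max(0),(q.min(0)+q.max(0))/2)
E
```

```text
[ 0.5655 -0.0661  0.1247] 29.580332580953836 [ 0.257  -0.1314 -1.7033] 0.0269015511915576
green 120 [ 0.6387 -0.0901  0.1206] [ 0.6684 -0.0596  0.1418] [ 0.6535 -0.0749  0.1312]
scene0 [0.4618 0.2569 0.0082] [0.5602 0.3563 0.0205] [0.511  0.3066 0.0144]
top0 [0.4649 0.2566 0.008 ] [0.5602 0.3526 0.0238] [0.5126 0.3046 0.0159]
```

Soap lifted with its underside at about 0.115 m. Moving it over the saucer.

>>> send_rows(
  commands=[
    [[20,4.7,9.9,0,0,0,0],[20,11,23.2,0,0,0,0],[20,15.7,33.1,0,0,0,0],[20,15.7,33.1,0,0,0,0],[20,15.7,33.1,0,0,0,0]],
  ],
)

```text
time_s: 11.75
eef_pos: [0.514, 0.0728, 0.1252]
ee_rot: [[-0.996, 0.088, -0.0], [0.088, 0.996, 0.0], [0.0, 0.0, -1.0]]
wrist_force: [0.9, 0.6, -1.1]
opening: 0.0266
gripper_force: 29.6
```

>>> send_rows(
  commands=[
    [[20,15.7,33.1,0,0,0,0],[20,15.7,33.1,0,0,0,0],[20,15.7,33.1,0,0,0,0],[20,15.7,33.1,0,0,0,0],[20,15.7,33.1,0,0,0,0]],
  ],
)

```text
time_s: 12.38
eef_pos: [0.4501, 0.2445, 0.1254]
ee_rot: [[-0.996, 0.087, -0.0], [0.087, 0.996, 0.0], [0.0, 0.0, -1.0]]
wrist_force: [-0.1, 0.1, -0.6]
opening: 0.0268
gripper_force: 29.6
```

>>> send_rows(
  commands=[
    [[20,15.7,33.1,0,0,0,0],[20,9.4,19.9,0,0,0,0],[20,4.7,9.9,0,0,0,0],[20,1.6,3.3,0,0,0,0],[20,0,0,0,0,0,0]],
  ],
)

```text
time_s: 13.0
eef_pos: [0.4258, 0.3113, 0.1252]
ee_rot: [[-0.996, 0.088, -0.0], [0.088, 0.996, -0.0], [-0.0, -0.0, -1.0]]
wrist_force: [-0.0, -0.0, -0.6]
opening: 0.0273
gripper_force: 29.7
```

```bash
python3 - <<'E'
from h import *
np.set_printoptions(precision=4,suppress=True)
d=grab('scene','s7'); e=grab('top','t7'); o=arm.get_obs(); print(o['eef_pos'],o['gripper_force'],o['wrist_force'],o['opening'])
green(d); green(e)
a=cv2.resize(d['pixels'][130:310,210:390],(400,400),interpolation=cv2.INTER_CUBIC)
b=cv2.resize(e['pixels'][150:270,190:310],(400,400),interpolation=cv2.INTER_CUBIC)
cv2.imwrite('pics/c7.png',np.hstack([a,b]))
E
```

```text
[0.426  0.311  0.1252] 29.665648438967764 [-0.0033  0.362  -1.6041] 0.02703600717926065
green 41 [0.5017 0.2852 0.1314] [0.5318 0.3141 0.1441] [0.5168 0.2997 0.1377]
green 49 [0.4994 0.2941 0.1323] [0.5262 0.3181 0.1443] [0.5128 0.3061 0.1383]
```

View pics/c7.png

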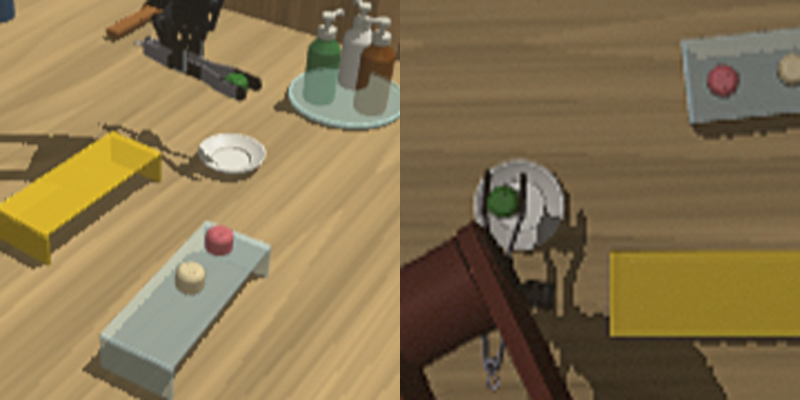

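The soap is at (0.513,0.305), within a few mm of the saucer centre at (0.512,0.305), with its underside about 0.115 m up. Its apparent offset in the top view, (503,200) against (520,205), is parallax. The other soaps, the bottles and the saucer look undisturbed.

```bash
python3 -c "
from station import arm
print(arm.finish_job())"
```

```text
the job is handed in; nothing more can be done
None
```

I handed the job in at about 13 s of the 42 s allowed, with the green soap held in the tongs over the middle of the saucer, its underside about 0.115 m above the vanity (roughly 10 cm above the saucer); no verdict came back.

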